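# Find the right isolation foot by feel and fit it

## Task

The upturned drum machine is missing one isolation foot. Press the caps of the spare feet in the rack down by about 6 mm from first touch, never to their stops, to feel how hard each pushes back, and find the one with the right spring (about 9 N; the others are far softer or harder). Then seat that foot, cap up, gently and fully home in the empty socket and let go; leave the other spares in the rack and everything else where it is.

Things in the scene. Friction and masses are not known exactly. Their poses are not given: they have to be found in the camera images.
- rack: plywood rack, 80 x 280 mm, 20 mm high, fixed; origin at the centre of its underside, y along the row of holes, z up. Four spare feet stand in its four holes at the start. Clutter stands on the table beyond its +x side, none over 90 mm high
- rack_hole0 (a point): centre of the mouth of rack hole 0, on the rack's top face, 20 mm above the table; a spare foot stands upright in it at the start. Holes: 33.6 mm wide, 12 mm deep, 70 mm apart along the rack's y
- rack_hole1 (a point): centre of the mouth of rack hole 1, on the rack's top face, 20 mm above the table; a spare foot stands upright in it at the start. Every spare foot has a rigid round aluminium stem 32 mm in diameter, 42 mm tall, chamfered below (30 mm of it stand above the rack), 0.12 to 0.2 kg in all
- rack_hole2 (a point): centre of the mouth of rack hole 2, on the rack's top face, 20 mm above the table; a spare foot stands upright in it at the start. Above each stem is a black sprung cap 24 mm in diameter; its top is 43 to 49 mm above the hole mouth, different for each foot and run and not measured: find it by touch. It slides down 11 mm to its stop and springs back; an arm under load sags, so check the depth
- rack_hole3 (a point): centre of the mouth of rack hole 3, on the rack's top face, 20 mm above the table; a spare foot stands upright in it at the start. Cap springs: 1 N preload; at 6 mm below first touch two feet push back 3 to 5 N (too soft), one 9 N (right), one 16 N (too hard). They look alike, in random order
- machine: blue drum machine lying upside down on a grey foam slab (slab 240 x 190 x 20 mm; machine 200 x 150 mm, its face up 65 mm above the table), fixed; origin under its centre on the table. Three of its four sockets already have a foot like the spares, standing 46 mm above its face; the empty socket is at (-70, +50) mm, the nearest feet 100 mm away along y and 140 mm away along x
- socket (a point): centre of the mouth of the empty socket, on the machine's upper face; axes as the machine's. Round hole 33.6 mm wide with a 1.5 mm chamfer, 12 mm deep with a flat floor: a foot that is fully home has its lower end 12 mm below this point
- spool: bystander: brass-coloured solder spool, 56 mm wide, 42 mm high; origin at the centre of its underside
- tape: bystander: red roll of tape, 68 mm wide, 19 mm high; origin at the centre of its underside
- jar: bystander: closed glass jar, 52 mm wide, 70 mm high; origin at the centre of its underside
- mug: bystander: white mug, 80 mm wide, 90 mm high, handle at its +y; origin at the centre of its underside
- driver: bystander: orange screwdriver, 190 mm long, lying along its x; origin at the centre of its underside
- dish: bystander: steel dish, 72 mm wide, 28 mm high; origin at the centre of its underside
- dial: bystander: black control dial, 34 mm wide, 18 mm high; origin at the centre of its underside

How it is judged:
On the way, in this order (a step that is already met when the one before it is completed fails the run):
1. the foot with the right spring, still in the rack, has its cap squeezed 4.5 to 8 mm and held there briefly (value of joint foot_right_cap between 0.0045 and 0.008 m and distance of foot_right_base from where it was at the start of the episode below 0.005 m), for 0.15 s.
2. that foot is lifted out of the rack (z of foot_right_base in the frame of rack above 0.022 m), for 0.1 s.
At the end, for the whole second after the job is handed in: The foot with the right spring (9 N) stands upright and at rest in the socket, its lower end within 2 mm of the floor and 2.5 mm of the axis, cap up; the other three spares are still seated in the rack (moved under 6 mm) and the clutter has moved under 30 mm (horizontal distance between foot_right_base and socket below 0.0025 m and z of foot_right_base in the frame of socket below -0.01 m and angle between foot_right's own z axis and vertical below 0.06 rad and linear speed of foot_right below 0.01 m/s and value of joint foot_right_cap below 0.0015 m and distance of each of foot_soft1_base, foot_hard_base, foot_soft2_base from where it was at the start of the episode below 0.006 m and distance of each of spool, tape, jar, mug, driver, dish, dial from where it was at the start of the episode below 0.03 m); the robot touches nothing.
It fails at once if the cap of any spare foot is squeezed more than 9.5 mm, close to its stop (value of joint any of foot_soft1_cap, foot_right_cap, foot_hard_cap, foot_soft2_cap above 0.0095 m).
It fails at once if a spare foot with a wrong spring is taken out of the rack (moved more than 8 mm) (distance of any of foot_soft1_base, foot_hard_base, foot_soft2_base from where it was at the start of the episode above 0.008 m).
It fails at once if the foot is driven against the machine with more than 30 N (contact force between foot_right and machine above 30 N).
It fails at once if a bystander is moved more than 30 mm (distance of any of spool, tape, jar, mug, driver, dish, dial from where it was at the start of the episode above 0.03 m).
It also fails if it takes over 66 s, if anything falls off the work surface, if the arm or the gripper's body presses on something with over 40 N, if the wrist force passes 120 N, or if a joint passes its speed limit or range.

## Robot

A 6-joint arm with a two-finger parallel gripper is mounted at the origin on the work surface. World frame = base frame: x ahead of the robot, y to its left, z up, the work surface at z = 0. Lengths are in m, angles in rad, forces in N, time in s.
With the tool pointing down it reaches from about 0.25 to 0.775 m from the base axis. Payload 4 kg.
Tool frame: the origin (TCP) lies midway between the tips of the shut fingers; the grasp point (between the pads) lies 19 mm behind it; z points along the fingers, y is the line along which they close (so a half turn about z gives the same grasp; the last joint's range is limited). The gripper opens to 94 mm and grips with 3 to 60 N. Pads are 16 mm wide; open, the fingers measure 119 mm over their backs; the gripper's body (75 mm by 177 mm) begins 78 mm behind the grasp point.
Start: joints at [1.074, 0.087, 1.371, -0, 1.684, -0.103], TCP at [0.211, 0.508, 0.206] pointing down, gripper open.
Joint ranges: [-3.1, 3.1], [-0.76, 2.03], [0.27, 2.55], [-1.08, 4.22], [0.17, 2.65], [-2.57, 2.57]. Speed limits (rad/s): [2.79, 2.79, 3.14, 3.14, 3.14, 3.14].

## Interface

Orientations are given as [roll, pitch, yaw] about the fixed x, y, z axes, in that order (R = Rz(yaw) Ry(pitch) Rx(roll)).
In Python, from bench import get_obs, snapshot, close_job gives the robot as it stands. The module is installed in compiled form; this text tells all that it offers.
- The arm moves only by the tool drive_tool, never from a script. Its argument "commands" is a list of rows, each a list of 6 numbers: the shift along the tool's x, y, z in units of 0.04 m (1.0 is 0.04 m), then the turn, a rotation vector about the tool's x, y, z in units of 0.1 rad (1.0 is 0.1 rad). In form: [[dx, dy, dz, wx, wy, wz], ...]. A call has 1 to 20 rows; each row shifts and turns the commanded pose from where the row before left it, along the tool's axes as they then stand; what a row does not reach is not made up. A row lasts 1/8 s, in which the tool goes at most 62.5 mm and 10.7 degrees, less where a joint would pass 70% of its speed; a pose out of reach is approached as far as the arm can. A call with a number of a shift or a turn outside -1 to 1 is refused whole. A call with a gripper value outside its range is refused whole. "gripper" is the closure, from 0 (fully open) to 1 (shut), set as the call begins (left out, the last holds). The fingers move at their own pace and stop on an object; the grip force is fixed at half the most. Time passes only in rows, so rows that do not move let the fingers close. It gives the time, the measured TCP pose, the force, the opening and the grip force at its end, in the units of the state.
- get_obs(): the state, without advancing time (a new reading comes with each control period).
- snapshot(name): name is "scene" or "top"; returns a dict with "image" (480x640x3 uint8, blue, green, red), "range_z" (480x640 float32, m along the optical axis (not along the pixel's ray), 0 where there is no reading), "fx", "fy", "cx", "cy" (pixels), "k1" (the pictures are not rectified: a ray, as slopes to the right and down, at radius r is drawn at 1 + k1 r^2 times it, then the intrinsics apply), "rvec" (rotation vector, rad) and "tvec" (3), from world to camera coordinates, as OpenCV has them. Camera axes: x right, y down, z forward; pixel columns grow to the right and rows downward; lengths in m; the calibration is good to about 2 mm. A picture is of the moment at which its call begins.
- close_job(): hands the job in; it is judged then, once.
The state is a dict: "time": time; "joint_positions": joint angles; "qvel": joint speeds; "joint_torque": joint torques, N m; "tool_pos": TCP position; "ee_rot": TCP orientation; "wrist_force": force on the tool from outside, world axes, zero at the start; "wrist_torque": the same for the moment, N m; "width": finger opening in m; "finger_force": force on a finger pad.
Only numpy, scipy, OpenCV 4.12 (cv2) and the standard library are available. Lean on these libraries where they do the work, as an engineer would, in place of code of your own. Each camera call takes 0.05 s, during which the arm holds its last target. There are 200 camera calls.

## Working session

There is one attempt and no reset: what is moved stays moved. The work goes in short steps, Python scripts to look and compute and a tool call to move; the robot and the scene stay as the last step left them, time stands still between calls to the robot, and variables do not carry over. Pictures are saved under pics/ and viewed, at most 10 in all, crops included, and the job is handed in when it is done.

Besides the shell and the picture viewer there is one more tool, called as name([rows], argument=value, ...), one row to a line, values as JSON. drive_tool: Moves the arm, as the interface text tells. Its arguments: {"type":"object","properties":{"commands":{"type":"array"},"gripper":{"type":"number"}},"required":["commands"]}

```bash
mkdir -p pics
cat > h.py <<'E'
import numpy as np, cv2
from bench import get_obs, snapshot
def cloud(s):
    h,w=s["range_z"].shape
    u,v=np.meshgrid(np.arange(w),np.arange(h))
    xd=(u-s["cx"])/s["fx"]; yd=(v-s["cy"])/s["fy"]
    x,y=xd.copy(),yd.copy()
    for _ in range(10):
        f=1+s["k1"]*(x*x+y*y); x,y=xd/f,yd/f
    z=s["range_z"]; P=np.stack([x*z,y*z,z],-1)
    R=cv2.Rodrigues(np.array(s["rvec"],float))[0]
    W=(P-np.array(s["tvec"]).ravel())@R
    W[z==0]=np.nan
    return W
E
python3 - <<'E'
from h import *
for n in ("scene","top"):
    s=snapshot(n); cv2.imwrite(f"pics/{n}1.png",s["image"]); W=cloud(s); np.save(n+".npy",W)
    print(n,s["fx"],s["k1"],(-cv2.Rodrigues(np.array(s["rvec"],float))[0].T@np.array(s["tvec"]).ravel()).round(3))
print(get_obs())
E
```

```text
scene 561.7911939798329 0.026868981081537128 [ 1.145 -0.094  0.967]
top 583.793173924666 -0.1089729140962921 [ 0.437 -0.006  1.502]
{'time': 0.1, 'joint_positions': array([ 1.07389408e+00,  8.78810264e-02,  1.37208069e+00, -3.38931817e-06,
        1.68360292e+00, -1.03101380e-01]), 'qvel': array([ 4.40258532e-04, -1.22776426e-03, -3.99129121e-03,  5.63692236e-05,
        1.82391542e-03, -7.39442353e-04]), 'joint_torque': array([ 1.25537477e-03, -3.41254771e+01, -3.03300405e+01,  7.18740234e-02,
        3.05135746e-02, -9.49340847e-05]), 'tool_pos': array([0.21080705, 0.50746636, 0.20443264]), 'ee_rot': array([-3.13963080e+00, -1.99603194e-04,  2.74779121e+00]), 'wrist_force': array([0.13949345, 0.1083151 , 0.20612712]), 'wrist_torque': array([ 0.02060187,  0.00510512, -0.03929079]), 'finger_force': 0.0, 'width': 0.09396738859233139}
```

View pics/top1.png

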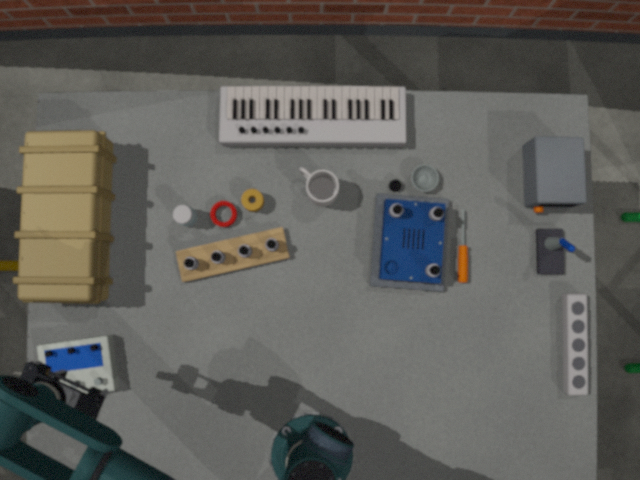

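View pics/scene1.png

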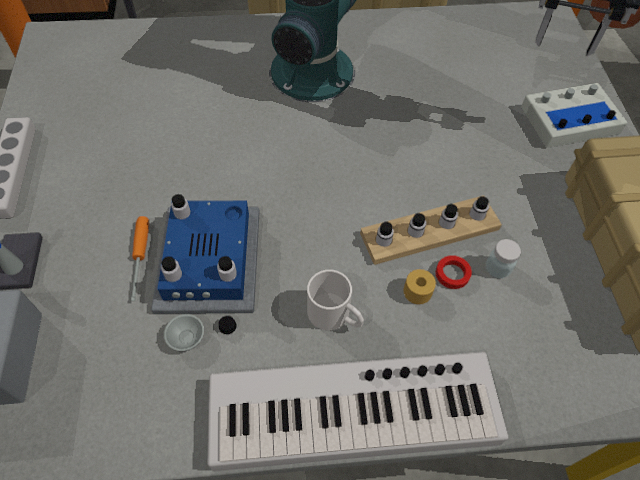

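The top view shows the rack with feet at (190,263), (217,257), (244,250) and (271,244), and the machine's empty socket at (391,268). The scene view agrees, with the empty socket at (234,212).

Run:
```python
from h import *
for n in ("scene","top"):
    W=np.load(n+".npy"); im=cv2.imread(f"pics/{n}1.png").astype(int); hsv=cv2.cvtColor(im.astype(np.uint8),cv2.COLOR_BGR2HSV)
    x,y,z=W[...,0],W[...,1],W[...,2]
    tab=(x>.3)&(x<.4)&(y>-.1)&(y<.1); print(n,"table z",np.nanmedian(z[tab]),np.nanstd(z[tab]))
    def fit(mask,name):
        m=cv2.morphologyEx(mask.astype(np.uint8),cv2.MORPH_OPEN,np.ones((2,2),np.uint8))>0
        nn,l,st,_=cv2.connectedComponentsWithStats(m.astype(np.uint8)); k=1+np.argmax(st[1:,4]); m=l==k
        p=W[m]; r=cv2.minAreaRect((p[:,:2]*1000).astype(np.float32)); print(name,m.sum(),r,np.median(p[:,2]).round(4))
        return r
    H=hsv[...,0];S=hsv[...,1]
    fit((H>8)&(H<25)&(S>60)&(z>.01)&(z<.03)&(x>.3)&(x<.65)&(y>0)&(y<.45),"rack")
    fit((H>100)&(H<125)&(S>120)&(z>.055)&(z<.075)&(x>.25)&(x<.7)&(y>-.4)&(y<0),"mach")
    for nm,msk in (("spare",(z>.045)&(z<.08)&(x>.35)&(x<.56)&(y>.06)&(y<.36)),("mfeet",(z>.085)&(z<.13)&(x>.3)&(x<.65)&(y>-.35)&(y<-.11))):
        k,l,st,_=cv2.connectedComponentsWithStats(msk.astype(np.uint8))
        for i in range(1,k):
            if st[i,4]>=8:
                p=W[l==i]; c,r=cv2.minEnclosingCircle((p[:,:2]*1000).astype(np.float32)); hi=p[p[:,2]>np.percentile(p[:,2],60)]
                print(nm,st[i,4],np.round(c,1),round(r,1),(np.median(hi,0)*1000).round(1),(p[:,2].max()*1000).round(1))
    # bystanders
    k,l,st,_=cv2.connectedComponentsWithStats(((z>.012)&(x>.25)&(x<.68)&(y>-.4)&(y<.45)).astype(np.uint8))
    for i in range(1,k):
        if st[i,4]>=30:
            p=W[l==i]*1000; print("obj",st[i,4],p.min(0).round(),p.max(0).round())
s=snapshot("scene"); im=s["image"]
a=cv2.resize(im[185:310,145:265],None,fx=3.2,fy=3.2,interpolation=2)
b=cv2.resize(im[185:310,355:515],None,fx=2.5,fy=2.5,interpolation=2)
h=max(a.shape[0],b.shape[0]); f=lambda q:cv2.copyMakeBorder(q,0,h-q.shape[0],0,0,0)
cv2.imwrite("pics/crop.png",np.hstack([f(a),f(b)]))
```

```text
scene table z 0.00019845984967382406 0.0018706845639186705
rack 3223 ((511.9671630859375, 210.1079864501953), (78.27909851074219, 288.93267822265625), 12.98454761505127) nan
mach 5637 ((521.7947387695312, -245.50100708007812), (145.61561584472656, 248.2652130126953), 84.94093322753906) nan
spare 227 [487.7 308.3] 18.2 [487.5 308.2  65. ] 70.3
spare 222 [504.4 238. ] 16.9 [505.1 238.7  68.6] 72.6
spare 219 [520.5 171.2] 17.1 [520.  171.1  66.6] 70.1
spare 225 [536.2 103.6] 17.1 [536.1 103.6  67.5] 71.2
mfeet 261 [ 471.7 -292.3] 16.0 [ 471.  -292.8  110.6] 114.6
mfeet 292 [ 610.7 -302.9] 16.2 [ 610.5 -303.3  111. ] 115.5
mfeet 288 [ 618.1 -203.9] 16.3 [ 617.8 -204.4  110.8] 114.5
obj 10667 [ 419. -350.   12.] [ 670. -146.  115.]
obj 4654 [439.  61.  12.] [582. 352.  73.]
obj 663 [ 439. -397.   12.] [ 632. -370.   32.]
obj 880 [585. 300.  12.] [635. 348.  76.]
obj 554 [582. 196.  12.] [650. 263.  24.]
obj 922 [635. -62.  12.] [679.  16.  94.]
obj 803 [622. 126.  12.] [678. 182.  47.]
obj 74 [ 673. -304.   18.] [ 680. -266.   33.]
top table z -0.0008879673033850281 0.0032904334549283304
rack 2802 ((nan, nan), (0.0, 0.0), 0.0) nan
mach 4034 ((nan, nan), (0.0, 0.0), 0.0) nan
spare 125 [535.7 100.6] 15.9 [536.4 101.3  66.2] 75.2
spare 126 [520.  168.7] 16.2 [519.5 169.3  65.8] 72.1
spare 124 [504.1 237.3] 16.2 [504.1 236.5  68. ] 72.8
spare 130 [487.6 306.2] 16.2 [486.9 305.3  65.3] 71.1
mfeet 134 [ 618.6 -205. ] 15.9 [ 617.7 -205.1  111.8] 118.9
mfeet 141 [ 611.2 -304.8] 16.3 [ 610.  -305.8  111.6] 117.8
mfeet 141 [ 470.9 -295.5] 16.5 [ 471.3 -295.2  111.2] 116.5
obj 205 [637. -65.  13.] [680.  13.  97.]
obj 372 [622. 124.  14.] [679. 180.  50.]
obj 6880 [ 419. -354.   12.] [ 670. -148.  119.]
obj 320 [583. 194.  12.] [651. 262.  27.]
obj 393 [584. 297.  13.] [635. 344.  79.]
obj 420 [ 442. -399.   12.] [ 630. -374.   33.]
obj 3410 [442.  58.  12.] [582. 347.  75.]
```

View pics/crop.png

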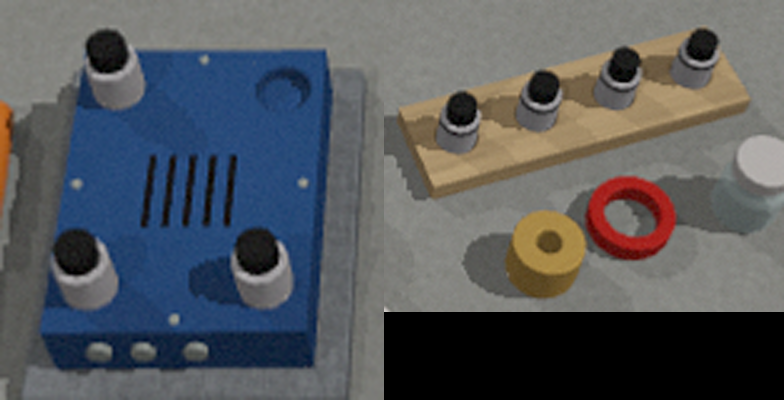

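The crop confirms the empty socket is the robot-side, +y corner, and that the spare feet stand upright. Combining both cameras:

| Feature | Estimate (mm) |
|---|---|
| Spare foot A | (488, 307) |
| Spare foot B | (504, 238) |
| Spare foot C | (520, 170) |
| Spare foot D | (536, 102) |
| Rack yaw | 13.3° |
| Socket | (478.6, -194.5) |

I'll turn the tool to the rack's yaw with the gripper shut and go above foot A.

drive_tool([
  [0, 0, 0, 0, 0, 1],
  [0, 0, 0, 0, 0, 1],
  [0, 0, 0, 0, 0, 1],
  [0, 0, 0, 0, 0, 1],
  [0, 0, 0, 0, 0, 1],
  [0, 0, 0, 0, 0, 1],
  [0, 0, 0, 0, 0, 1],
  [0, 0, 0, 0, 0, 1],
  [0, 0, 0, 0, 0, 1],
  [0, 0, 0, 0, 0, 0.44],
], gripper=1)

```text
time: 1.4
tool_pos: [0.2109, 0.5077, 0.205]
ee_rot: [-3.141, 0.001, 1.802]
wrist_force: [-0.2, -0.5, 1.0]
width: 0.0007
finger_force: 0.0
```

drive_tool([
  [-0.9, 0, 0, 0, 0, 0],
  [-0.9, 0, 0, 0, 0, 0],
  [-0.9, 0, 0, 0, 0, 0],
  [-0.9, 0, 0, 0, 0, 0],
  [-0.9, 0, 0, 0, 0, 0],
  [-0.9, 0, 0, 0, 0, 0],
  [-0.9, 0, 0, 0, 0, 0],
  [-0.16, 0.8, 0, 0, 0, 0],
  [0, 0.8, 0, 0, 0, 0],
  [0, 0.8, 0.3, 0, 0, 0],
  [0, 0.8, 0.5, 0, 0, 0],
  [0, 0.8, 0.5, 0, 0, 0],
  [0, 0.8, 0.5, 0, 0, 0],
  [0, 0.78, 0.5, 0, 0, 0],
  [0, 0, 0.3, 0, 0, 0],
  [0, 0, 0, 0, 0, 0],
])

```text
time: 3.4
tool_pos: [0.4863, 0.3074, 0.0999]
ee_rot: [-3.138, 0.001, 1.804]
wrist_force: [0.4, 0.4, -0.7]
width: 0.0003
finger_force: 0.0
```

```bash
cat > t.py <<'E'
from h import *
import sys
o=get_obs(); yaw=o["ee_rot"][2]
F=dict(A=(487.6,307.2),B=(504.2,237.6),C=(520.2,170),D=(536,102.2),S=(478.6,-194.5))
print(o["time"],o["tool_pos"].round(4),o["ee_rot"].round(4),o["wrist_force"].round(2),o["joint_positions"].round(2),o["width"])
for k,v in F.items():
    d=np.array(v)-o["tool_pos"][:2]*1000; c,s=np.cos(yaw),np.sin(yaw)
    print(k,"units",((c*d[0]+s*d[1])/40).round(3),((s*d[0]-c*d[1])/40).round(3))
E
python3 t.py
```

```text
3.4 [0.4863 0.3074 0.0999] [-3.1377e+00  7.0000e-04  1.8039e+00] [ 0.42  0.4  -0.68] [0.47 0.19 1.47 0.   1.49 0.23] 0.00028681357409923497
A units -0.014 0.03
B units -1.802 0.032
C units -3.539 0.031
D units -5.279 0.024
S units -12.165 -3.085
```

Create m.py:
```python
from h import *
r=[]
for _ in range(6):
    snapshot("top"); o=get_obs(); r.append(np.r_[o["time"],o["tool_pos"]*1000,o["wrist_force"],o["wrist_torque"]])
r=np.array(r); print(r.mean(0).round(2),"sdF",r[:,6].std().round(2),"sdz",r[:,3].std().round(2))
```

```text
(no output)
```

drive_tool([
  [-0.014, 0.03, 0.3, 0, 0, 0],
  [0, 0, 0.3, 0, 0, 0],
  [0, 0, 0.12, 0, 0, 0],
  [0, 0, 0, 0, 0, 0],
  [0, 0, 0, 0, 0, 0],
])

```text
time: 4.03
tool_pos: [0.4894, 0.3079, 0.0731]
ee_rot: [3.141, -0.0, 1.804]
wrist_force: [0.5, 0.2, 0.1]
width: 0.0004
finger_force: 0.0
```

```bash
python3 m.py
```

```text
[ 4.2000e+00  4.8944e+02  3.0791e+02  7.3130e+01 -1.2000e-01 -1.8000e-01
 -3.0000e-02 -6.0000e-02  4.0000e-02  1.0000e-02] sdF 0.26 sdz 0.11
```

drive_tool([
  [0, 0, 0.075, 0, 0, 0],
  [0, 0, 0.075, 0, 0, 0],
  [0, 0, 0.05, 0, 0, 0],
  [0, 0, 0, 0, 0, 0],
  [0, 0, 0, 0, 0, 0],
])

```text
time: 4.95
tool_pos: [0.4893, 0.3079, 0.0651]
ee_rot: [3.141, -0.0, 1.804]
wrist_force: [0.0, -0.3, 1.4]
width: 0.0004
finger_force: 1.0
```

```bash
python3 m.py
```

```text
[ 5.1200e+00  4.8926e+02  3.0781e+02  6.4930e+01 -6.2000e-01 -0.0000e+00
  2.4000e+00 -1.0000e-01  1.5000e-01 -1.0000e-02] sdF 0.64 sdz 0.05
```

drive_tool([
  [0, 0, 0.05, 0, 0, 0],
  [0, 0, 0, 0, 0, 0],
  [0, 0, 0, 0, 0, 0],
])

```text
time: 5.62
tool_pos: [0.4896, 0.308, 0.0636]
ee_rot: [3.14, -0.0, 1.804]
wrist_force: [-0.8, -0.1, 5.6]
width: 0.0005
finger_force: 2.8
```

```bash
python3 m.py
```

```text
[ 5.8000e+00  4.8963e+02  3.0797e+02  6.3630e+01 -1.2200e+00 -9.1000e-01
  5.3800e+00 -2.0000e-01  2.4000e-01  1.0000e-02] sdF 0.38 sdz 0.01
```

drive_tool([
  [0, 0, 0.05, 0, 0, 0],
  [0, 0, 0, 0, 0, 0],
  [0, 0, 0, 0, 0, 0],
])

```text
time: 6.3
tool_pos: [0.4901, 0.3082, 0.0626]
ee_rot: [3.139, -0.001, 1.804]
wrist_force: [-0.8, -0.3, 9.0]
width: 0.0006
finger_force: 4.1
```

```bash
python3 m.py
```

```text
[ 6.4800e+00  4.9005e+02  3.0817e+02  6.2560e+01 -8.6000e-01 -9.9000e-01
  8.0800e+00 -2.3000e-01  2.9000e-01 -0.0000e+00] sdF 0.44 sdz 0.01
```

Foot A gains 2.5 N per mm, so it is the hard one. Next is foot B.

drive_tool([
  [0, 0, -0.5, 0, 0, 0],
  [-0.6, -0.02, 0, 0, 0, 0],
  [-0.6, 0, 0, 0, 0, 0],
  [-0.59, 0, 0, 0, 0, 0],
  [0, 0, 0.15, 0, 0, 0],
  [0, 0, 0.08, 0, 0, 0],
  [0, 0, 0.08, 0, 0, 0],
  [0, 0, 0.04, 0, 0, 0],
  [0, 0, 0, 0, 0, 0],
  [0, 0, 0, 0, 0, 0],
])

```text
time: 7.85
tool_pos: [0.5051, 0.2384, 0.0672]
ee_rot: [3.141, -0.001, 1.804]
wrist_force: [-1.4, 1.5, 2.8]
width: 0.0001
finger_force: 1.5
```

```bash
python3 m.py
```

```text
[ 8.0200e+00  5.0508e+02  2.3823e+02  6.7050e+01 -8.5000e-01  9.6000e-01
  3.5600e+00  8.0000e-02  2.4000e-01  1.0000e-02] sdF 0.46 sdz 0.07
```

drive_tool([
  [0, 0, 0.05, 0, 0, 0],
  [0, 0, 0, 0, 0, 0],
  [0, 0, 0, 0, 0, 0],
])

```text
time: 8.52
tool_pos: [0.5052, 0.2382, 0.0653]
ee_rot: [3.14, -0.001, 1.804]
wrist_force: [-1.4, 1.8, 5.7]
width: 0.0006
finger_force: 2.8
```

```bash
python3 m.py
```

```text
[ 8.7000e+00  5.0525e+02  2.3820e+02  6.5300e+01 -1.2700e+00  1.1300e+00
  5.7000e+00  1.5000e-01  3.2000e-01  1.0000e-02] sdF 0.32 sdz 0.01
```

drive_tool([
  [0, 0, 0.05, 0, 0, 0],
  [0, 0, 0, 0, 0, 0],
  [0, 0, 0, 0, 0, 0],
])

```text
time: 9.2
tool_pos: [0.5055, 0.2383, 0.0639]
ee_rot: [3.14, -0.001, 1.804]
wrist_force: [-2.5, 1.1, 6.9]
width: 0.0003
finger_force: 3.7
```

```bash
python3 m.py
```

```text
[ 9.3800e+00  5.0550e+02  2.3833e+02  6.3910e+01 -1.8700e+00  6.0000e-01
  7.2000e+00  1.4000e-01  3.6000e-01 -1.0000e-02] sdF 0.37 sdz 0.01
```

drive_tool([
  [0, 0, 0.03, 0, 0, 0],
  [0, 0, 0, 0, 0, 0],
  [0, 0, 0, 0, 0, 0],
])

```text
time: 9.88
tool_pos: [0.5057, 0.2384, 0.0631]
ee_rot: [3.139, -0.001, 1.804]
wrist_force: [-2.4, -0.4, 9.4]
width: 0.0007
finger_force: 4.3
```

```bash
python3 m.py
```

```text
[ 1.0050e+01  5.0567e+02  2.3837e+02  6.3080e+01 -2.1200e+00  7.3000e-01
  8.3100e+00  1.2000e-01  4.1000e-01  3.0000e-02] sdF 0.31 sdz 0.02
```

Foot B gives about 8.5 N at roughly 6 mm, with a slope of about 1.2 N/mm, so it is the right one. It was held there for over 0.3 s. Next I lift, open and descend to grasp it.

drive_tool([
  [0, 0, -0.3, 0, 0, 0],
  [0, 0, -0.7, 0, 0, 0],
  [0, 0, 0, 0, 0, 0],
  [0, 0, 0, 0, 0, 0],
])

```text
time: 10.68
tool_pos: [0.5044, 0.2375, 0.1001]
ee_rot: [-3.14, 0.0, 1.804]
wrist_force: [-0.7, 0.8, -0.8]
width: 0.0004
finger_force: 0.0
```

drive_tool([
  [0, 0, 0, 0, 0, 0],
  [0, 0, 0, 0, 0, 0],
  [0, 0, 0, 0, 0, 0],
  [0, 0, 0, 0, 0, 0],
], gripper=0.3)

```text
time: 11.18
tool_pos: [0.5049, 0.2379, 0.1014]
ee_rot: [-3.141, -0.0, 1.804]
wrist_force: [0.3, -0.1, -0.2]
width: 0.0369
finger_force: 0.0
```

```bash
python3 t.py
```

```text
11.175 [0.5049 0.2379 0.1014] [-3.1415 -0.      1.8038] [ 0.32 -0.13 -0.21] [0.34 0.15 1.51 0.   1.48 0.11] 0.03694145542787245
A units 1.786 -0.021
B units -0.003 -0.019
C units -1.74 -0.02
D units -3.48 -0.027
S units -10.366 -3.136
```

drive_tool([
  [0, -0.02, 0, 0, 0, 0],
  [0, 0, 0, 0, 0, 0],
  [0, 0, 0, 0, 0, 0],
])

```text
time: 11.55
tool_pos: [0.5042, 0.2377, 0.1015]
ee_rot: [3.141, -0.0, 1.804]
wrist_force: [0.5, 0.1, -0.7]
width: 0.0651
finger_force: 0.0
```

drive_tool([
  [0, 0, 0.4, 0, 0, 0],
  [0, 0, 0.5, 0, 0, 0],
  [0, 0, 0.5, 0, 0, 0],
  [0, 0, 0.4, 0, 0, 0],
  [0, 0, 0.1, 0, 0, 0],
  [0, 0, 0, 0, 0, 0],
  [0, 0, 0, 0, 0, 0],
])

```text
time: 12.42
tool_pos: [0.5049, 0.238, 0.0264]
ee_rot: [3.14, -0.0, 1.804]
wrist_force: [0.4, 0.1, 0.3]
width: 0.0655
finger_force: 0.0
```

drive_tool([
  [0, 0, 0, 0, 0, 0],
  [0, 0, 0, 0, 0, 0],
  [0, 0, 0, 0, 0, 0],
  [0, 0, 0, 0, 0, 0],
  [0, 0, 0, 0, 0, 0],
  [0, 0, 0, 0, 0, 0],
], gripper=1)

```text
time: 13.18
tool_pos: [0.5038, 0.2377, 0.0256]
ee_rot: [-3.141, -0.0, 1.804]
wrist_force: [-1.3, -0.1, 2.6]
width: 0.0313
finger_force: 30.0
```

```bash
python3 m.py; python3 t.py
```

```text
[ 1.3350e+01  5.0377e+02  2.3767e+02  2.5580e+01 -2.9900e+00 -8.5000e-01
  3.1900e+00 -2.2000e-01  6.6000e-01  0.0000e+00] sdF 0.43 sdz 0.01
13.475 [0.5038 0.2377 0.0256] [-3.1408 -0.      1.8038] [-3.69 -1.23  3.42] [0.34 0.21 1.6  0.   1.33 0.11] 0.03127905604879222
A units 1.785 0.008
B units -0.004 0.01
C units -1.741 0.009
D units -3.481 0.002
S units -10.367 -3.108
```

drive_tool([
  [0, 0, -0.15, 0, 0, 0],
  [0, 0, -0.25, 0, 0, 0],
  [0, 0, -0.4, 0, 0, 0],
  [0, 0, -0.6, 0, 0, 0],
  [0, 0, -0.7, 0, 0, 0],
  [0, 0, -0.7, 0, 0, 0],
  [0, 0, -0.6, 0, 0, 0],
  [0, 0, -0.2, 0, 0, 0],
  [0, 0, 0, 0, 0, 0],
])

```text
time: 14.6
tool_pos: [0.5045, 0.2379, 0.1703]
ee_rot: [3.14, -0.0, 1.804]
wrist_force: [-0.4, -0.2, -2.0]
width: 0.0314
finger_force: 30.0
```

```bash
python3 t.py
```

```text
14.6 [0.5045 0.2379 0.1703] [ 3.1398e+00 -3.0000e-04  1.8037e+00] [-0.37 -0.17 -2.  ] [0.34 0.11 1.41 0.   1.61 0.11] 0.031440211745993284
A units 1.785 -0.012
B units -0.004 -0.01
C units -1.741 -0.011
D units -3.481 -0.018
S units -10.367 -3.126
```

drive_tool([
  [-0.4, -0.2, 0, 0, 0, 0],
  [-0.8, -0.24, 0, 0, 0, 0],
  [-0.8, -0.24, 0, 0, 0, 0],
  [-0.8, -0.24, 0, 0, 0, 0],
  [-0.8, -0.24, 0, 0, 0, 0],
  [-0.8, -0.24, 0, 0, 0, 0],
  [-0.8, -0.24, 0, 0, 0, 0],
  [-0.8, -0.24, 0, 0, 0, 0],
  [-0.8, -0.24, 0, 0, 0, 0],
  [-0.8, -0.24, 0, 0, 0, 0],
  [-0.8, -0.24, 0, 0, 0, 0],
  [-0.8, -0.24, 0, 0, 0, 0],
  [-0.8, -0.24, 0, 0, 0, 0],
  [-0.36, -0.046, 0, 0, 0, 0],
  [0, 0, 0.5, 0, 0, 0],
  [0, 0, 0.5, 0, 0, 0],
  [0, 0, 0.3, 0, 0, 0],
  [0, 0, 0, 0, 0, 0],
  [0, 0, 0, 0, 0, 0],
])

```text
time: 16.98
tool_pos: [0.4786, -0.1944, 0.1182]
ee_rot: [3.141, 0.001, 1.804]
wrist_force: [-0.2, -0.1, -2.3]
width: 0.0314
finger_force: 30.0
```

```bash
python3 t.py
python3 - <<'E'
from h import *
s=snapshot("scene"); im=s["image"]; cv2.imwrite("pics/s2.png",im); np.save("s2.npy",cloud(s))
a=cv2.resize(im[120:300,140:300],None,fx=3.3,fy=3.3,interpolation=2); cv2.imwrite("pics/c2.png",a)
s=snapshot("top"); np.save("t2.npy",cloud(s))
E
```

```text
16.975 [ 0.4786 -0.1944  0.1182] [3.1406e+00 7.0000e-04 1.8041e+00] [-0.22 -0.13 -2.29] [-0.5   0.05  1.59  0.    1.51 -0.73] 0.03138006284177534
A units 12.147 3.118
B units 10.359 3.12
C units 8.622 3.118
D units 6.881 3.11
S units -0.003 -0.001
```

View pics/c2.png

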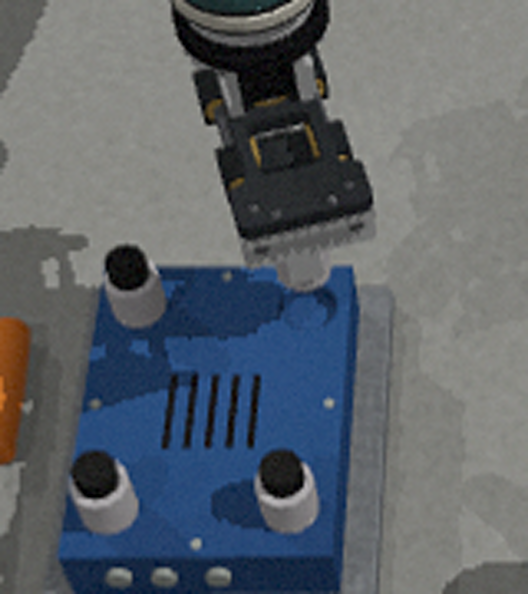

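The crop shows the held foot's lower end at (303,285), just above the socket mouth at (312,308). I'll measure the offset by fitting the stem cylinder in the same camera frame.

Run:
```python
from h import *
from scipy.optimize import least_squares
def fit(p,g):
    f=lambda c:np.hypot(p[:,0]-c[0],p[:,1]-c[1])-16
    r=least_squares(f,g,loss="soft_l1",f_scale=1); return r.x.round(2),len(p),np.abs(r.fun).mean().round(2)
for n in ("scene","s2"):
    W=np.load(n+".npy")*1000; x,y,z=W[...,0],W[...,1],W[...,2]
    C={}
    G=[(471.3,-294),(611,-304),(618.3,-204.5)]
    if n=="s2": G.append((478.6,-194.5))
    for i,g in enumerate(G):
        zz=(70,92) if i<3 else (100,112)
        p=W[(z>zz[0])&(z<zz[1])&(np.hypot(x-g[0],y-g[1])<21)]
        p=p[np.isfinite(p[:,0])]; C[i],k,e=fit(p,g); print(n,i,C[i],k,e,(p[:,2].min()))
    print("socket pred",C[0]+C[2]-C[1])
    if n=="scene":
        for nm,g in dict(A=(487.6,307.2),B=(504.2,237.6),C=(520.2,170),D=(536,102.2)).items():
            p=W[(z>25)&(z<47)&(np.hypot(x-g[0],y-g[1])<21)]; print(nm,fit(p,g))
```

```text
scene 0 [ 468.98 -292.99] 120 0.81 70.11688314875013
scene 1 [ 608.71 -303.35] 120 0.68 70.1129077509064
scene 2 [ 616.12 -204.14] 107 0.71 70.06796641509945
socket pred [ 476.39 -193.78]
A (array([486.67, 307.68]), 108, np.float64(0.89))
B (array([502.43, 239.77]), 107, np.float64(0.91))
C (array([518.19, 171.85]), 94, np.float64(0.82))
D (array([534.24, 103.78]), 106, np.float64(0.82))
s2 0 [ 469.05 -293.31] 116 0.87 70.05957871242323
s2 1 [ 608.79 -303.57] 111 0.64 70.22112578932557
s2 2 [ 615.98 -204.22] 109 0.65 70.03159031526106
s2 3 [ 477.73 -192.13] 42 0.74 101.09909356712761
socket pred [ 476.24 -193.96]
```

Relative to the machine, the foot must shift about (-1.2, -1.5) mm. I'll correct that and descend to just above the mouth.

drive_tool([
  [-0.03, -0.038, 0.3, 0, 0, 0],
  [0, 0, 0.3, 0, 0, 0],
  [0, 0, 0.2, 0, 0, 0],
  [0, 0, 0, 0, 0, 0],
  [0, 0, 0, 0, 0, 0],
])

```text
time: 17.7
tool_pos: [0.4771, -0.1959, 0.0856]
ee_rot: [3.141, 0.0, 1.804]
wrist_force: [-0.6, -0.4, -2.3]
width: 0.0314
finger_force: 30.0
```

drive_tool([
  [0, 0, 0.05, 0, 0, 0],
  [0, 0, 0.05, 0, 0, 0],
  [0, 0, 0, 0, 0, 0],
])

```text
time: 18.08
tool_pos: [0.4769, -0.1958, 0.0813]
ee_rot: [-3.141, -0.0, 1.804]
wrist_force: [-0.4, 0.1, -2.4]
width: 0.0313
finger_force: 30.0
```

```bash
python3 m.py
```

```text
[ 1.8250e+01  4.7700e+02 -1.9586e+02  8.1500e+01  2.6000e-01 -2.2000e-01
 -1.4900e+00 -5.0000e-02  3.0000e-02 -1.0000e-02] sdF 0.38 sdz 0.04
```

drive_tool([
  [0, 0, 0.04, 0, 0, 0],
  [0, 0, 0.04, 0, 0, 0],
  [0, 0, 0, 0, 0, 0],
])

```text
time: 18.75
tool_pos: [0.4768, -0.1957, 0.078]
ee_rot: [-3.141, -0.0, 1.804]
wrist_force: [0.4, 0.7, -2.4]
width: 0.0314
finger_force: 30.0
```

```bash
python3 m.py
```

```text
[ 1.8920e+01  4.7698e+02 -1.9585e+02  7.8250e+01 -1.2000e-01  2.0000e-02
 -1.6800e+00 -6.0000e-02  4.0000e-02 -3.0000e-02] sdF 0.4 sdz 0.09
```

drive_tool([
  [0, 0, 0.04, 0, 0, 0],
  [0, 0, 0.04, 0, 0, 0],
  [0, 0, 0.04, 0, 0, 0],
  [0, 0, 0, 0, 0, 0],
  [0, 0, 0, 0, 0, 0],
])

```text
time: 19.68
tool_pos: [0.477, -0.1959, 0.0735]
ee_rot: [3.142, -0.0, 1.804]
wrist_force: [-0.4, -0.2, -1.6]
width: 0.0313
finger_force: 30.0
```

```bash
python3 m.py
```

```text
[ 1.9850e+01  4.7701e+02 -1.9587e+02  7.3520e+01  3.1000e-01 -1.4000e-01
 -2.1500e+00 -5.0000e-02  2.0000e-02 -0.0000e+00] sdF 0.24 sdz 0.01
```

drive_tool([
  [0, 0, 0.03, 0, 0, 0],
  [0, 0, 0.03, 0, 0, 0],
  [0, 0, 0, 0, 0, 0],
  [0, 0, 0, 0, 0, 0],
])

```text
time: 20.48
tool_pos: [0.477, -0.1958, 0.071]
ee_rot: [3.142, -0.0, 1.804]
wrist_force: [-0.2, -0.3, -1.7]
width: 0.0313
finger_force: 30.0
```

```bash
python3 m.py
```

```text
[ 2.0650e+01  4.7701e+02 -1.9586e+02  7.1090e+01  3.0000e-02  0.0000e+00
 -1.5200e+00 -6.0000e-02  5.0000e-02 -1.0000e-02] sdF 0.67 sdz 0.02
```

Still free. I'll step down in 1 mm moves until I feel the floor.

drive_tool([
  [0, 0, 0.025, 0, 0, 0],
  [0, 0, 0, 0, 0, 0],
  [0, 0, 0, 0, 0, 0],
])

```text
time: 21.15
tool_pos: [0.4771, -0.1959, 0.0706]
ee_rot: [3.141, 0.0, 1.804]
wrist_force: [-0.6, -0.2, 3.0]
width: 0.0313
finger_force: 30.0
```

```bash
python3 m.py
```

```text
[ 2.1320e+01  4.7712e+02 -1.9595e+02  7.0560e+01 -1.5800e+00  3.7000e-01
  3.4000e+00  8.0000e-02  3.1000e-01 -0.0000e+00] sdF 0.93 sdz 0.01
```

drive_tool([
  [0, 0, 0.025, 0, 0, 0],
  [0, 0, 0, 0, 0, 0],
  [0, 0, 0, 0, 0, 0],
])

```text
time: 21.82
tool_pos: [0.4771, -0.196, 0.0705]
ee_rot: [3.141, 0.001, 1.804]
wrist_force: [-3.6, 1.0, 7.6]
width: 0.0312
finger_force: 30.0
```

```bash
python3 m.py
```

```text
[ 2.2000e+01  4.7715e+02 -1.9597e+02  7.0530e+01 -3.3600e+00  1.1700e+00
  8.4000e+00  2.5000e-01  7.3000e-01 -2.0000e-02] sdF 0.5 sdz 0.01
```

The floor is at a TCP height of 70.5 mm, as predicted. I'll ease off, open, and rise straight up.

drive_tool([
  [0, 0, -0.03, 0, 0, 0],
  [0, 0, 0, 0, 0, 0],
])

```text
time: 22.38
tool_pos: [0.4771, -0.196, 0.0706]
ee_rot: [3.141, 0.0, 1.804]
wrist_force: [-1.9, 0.8, 3.5]
width: 0.0313
finger_force: 30.0
```

drive_tool([
  [0, 0, 0, 0, 0, 0],
  [0, 0, 0, 0, 0, 0],
  [0, 0, 0, 0, 0, 0],
  [0, 0, 0, 0, 0, 0],
  [0, 0, 0, 0, 0, 0],
  [0, 0, 0, 0, 0, 0],
], gripper=0.3)

```text
time: 23.12
tool_pos: [0.477, -0.1959, 0.0703]
ee_rot: [3.141, 0.0, 1.804]
wrist_force: [0.1, 0.1, -0.1]
width: 0.066
finger_force: 0.0
```

drive_tool([
  [0, 0, -0.2, 0, 0, 0],
  [0, 0, -0.5, 0, 0, 0],
  [0, 0, -0.7, 0, 0, 0],
  [0, 0, -0.8, 0, 0, 0],
  [0, 0, -0.8, 0, 0, 0],
  [0, -0.8, -0.3, 0, 0, 0],
  [0, -0.8, 0, 0, 0, 0],
  [0, -0.8, 0, 0, 0, 0],
  [0, -0.8, 0, 0, 0, 0],
  [0, 0, 0, 0, 0, 0],
  [0, 0, 0, 0, 0, 0],
])

```text
time: 24.5
tool_pos: [0.3531, -0.2254, 0.2028]
ee_rot: [3.14, 0.001, 1.804]
wrist_force: [0.0, -0.7, -0.2]
width: 0.0656
finger_force: 0.0
```

Run:
```python
from h import *
from scipy.optimize import least_squares
s=snapshot("scene"); im=s["image"]; W=cloud(s)*1000; x,y,z=W[...,0],W[...,1],W[...,2]
a=cv2.resize(im[160:330,110:350],None,fx=3.2,fy=3.2,interpolation=2); cv2.imwrite("pics/c3.png",a)
for g in [(471.3,-294),(611,-304),(618.3,-204.5),(478.6,-195)]:
    near=(np.hypot(x-g[0],y-g[1])<21); p=W[near&(z>70)&(z<92)]
    c=least_squares(lambda c:np.hypot(p[:,0]-c[0],p[:,1]-c[1])-16,g,loss="soft_l1").x
    print(c.round(1), np.percentile(W[near&(z>100)][:,2],80).round(1))
```

```text
[ 469.2 -293.1] 111.9
[ 608.7 -303.7] 111.9
[ 616.2 -204.1] 112.0
[ 476.5 -193.1] 114.2
```

View pics/c3.png

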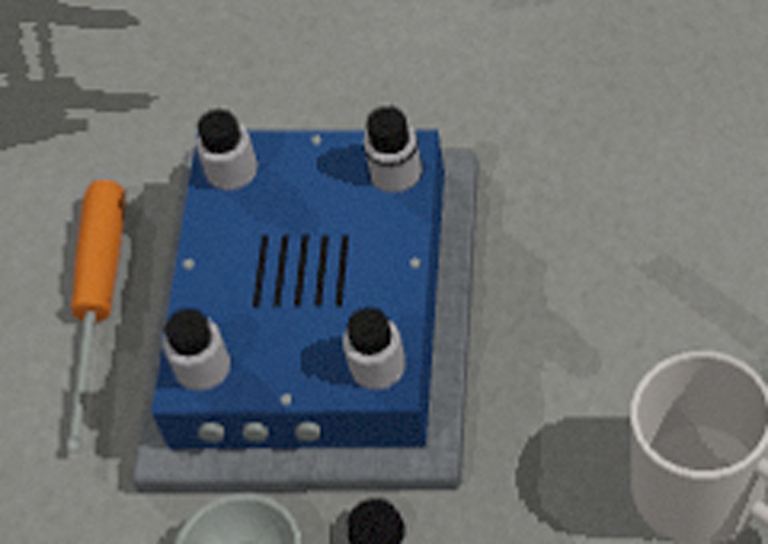

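The foot stands upright at crop (393,155). Its cap is 49 mm above the face, matching its height in the rack, so it is fully home and the gripper is clear. I'll hand in.

```bash
python3 -c "
from bench import close_job
print(close_job())"
```

```text
the job is handed in; nothing more can be done
None
```

I seated the foot from the second-highest-y rack position (about 8.5 N at roughly 6 mm) fully home, cap up, in the empty socket, let go and handed the job in (no verdict returned); of the other spares I felt only one (the hard one) and left the two soft ones untested.

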